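# Dial in the grinder dose and start it

### The arm

A 6-joint arm with a two-finger parallel gripper is mounted at the origin on the work surface. World frame = base frame: x ahead of the robot, y to its left, z up, the work surface at z = 0. Lengths are in m, angles in rad, forces in N, time in s.
With the tool pointing down it reaches from about 0.3 to 0.875 m from the base axis. Payload 4.2 kg.
Tool frame: the origin (TCP) lies between the finger pads; the fingertips stand 8 mm ahead of it and the grasp point (between the pads) lies 11 mm behind it; z points along the fingers, y is the line along which they close (so a half turn about z gives the same grasp; the last joint's range is limited). The gripper opens to 85 mm and grips with 20 to 120 N. Pads are 22 mm wide; open, the fingers measure 114 mm over their backs; the gripper's body (76 mm by 85 mm) begins 54 mm behind the grasp point. The pads swing forward as they close: fully open they stand 13 mm farther back than shut.
Start: joints at [-1.146, 0.32, 1.565, -0, 1.257, -0.02], TCP at [0.247, -0.519, 0.239] pointing down, gripper open.
Joint ranges: [-3.11, 3.11], [-0.84, 2.01], [0.21, 2.61], [-1.34, 4.49], [0.05, 2.63], [-2.56, 2.56]. Speed limits (rad/s): [2.57, 2.57, 3.14, 3.14, 3.14, 3.14].

### API

Orientations are given as a 3x3 rotation matrix whose columns are the frame's x, y, z axes.
In Python, from cell import * gives the robot as it stands.
- The arm moves only by the shell command python3 -m crank 'ROWS' [FORCE]. ROWS is text: rows parted by semicolons, each of 7 numbers parted by spaces: the shift along the tool's x, y, z in units of 0.3 m (1.0 is 0.3 m), then the turn, a rotation vector about the tool's x, y, z in units of 360 degrees (1.0 is 360 degrees), then the closure, from -1 (fully open) to 1 (shut). In form: tx ty tz wx wy wz jaw; .... A call has exactly 10 rows; each row shifts and turns the commanded pose from where the row before left it, along the tool's axes as they then stand; what a row does not reach is not made up. A row lasts 1/12 s, in which the tool goes at most 41.7 mm and 7.16 degrees, less where a joint would pass 70% of its speed; a pose out of reach is approached as far as the arm can. A call with a number of a shift or a turn outside -1 to 1 is refused whole. A call with a gripper value outside its range is refused whole. The fingers move at their own pace and stop on an object; FORCE is the grip in N (left out, the last holds). Time passes only in rows, so rows that do not move let the fingers close, or fill a call up. It gives the time, the measured TCP pose, the force, the opening and the grip force at its end, in the units of the state.
- read_state(): the state, without advancing time (a new reading comes with each control period).
- snapshot(name): name is "side" or "top" or "wrist"; returns (picture, depth): 480x640x3 uint8, red, green, blue; 480x640 float32, m along the optical axis (not along the pixel's ray), 0 where there is no reading.
- get_calibration(name): a dict with "K" (3x3 intrinsics, pixels), "world_to_cam" (4x4, takes a point from world to camera coordinates); the wrist camera has in their place "T_tool_cam" (4x4, takes a point from camera to tool coordinates, whose origin is the TCP and whose axes are the flange's). Camera axes: x right, y up, looking along -z (the intrinsics and any distortion apply to the point x, -y, -z); pixel columns grow to the right and rows downward; lengths in m; the calibration is good to about 2 mm. A picture is of the moment at which its call begins: read the wrist's pose just before it. get_calibration takes no time and is no camera call.
- hand_in(): hands the job in; it is judged then, once.
The state is a dict: "t": time; "joint_pos": joint angles; "dq": joint speeds; "tau": joint torques, N m; "ee_pos": TCP position; "tcp_rot": TCP orientation; "contact_force": force on the tool from outside, world axes, zero at the start; "moment": the same for the moment, N m; "grip_width": opening from 0.0 (shut) to 1.0 (fully open); "grasp_force": force on a finger pad.
Only numpy, scipy, OpenCV 4.12 (cv2) and the standard library are available. Lean on these libraries where they do the work, as an engineer would, in place of code of your own. Each camera call takes 0.05 s, during which the arm holds its last target. There are 200 camera calls.

### The job

Set the dose on the grinder's control box: with a fingertip, flick the tabs of the six-tabbed wheel clockwise (seen from above) until the tab with the raised rib has clicked into place at the fixed pointer, neither short of it nor a click past it, and without forcing the wheel. Then take the finger off the wheel, press the round push-button beside it all the way down and let it come up again; do not press it before the wheel is set. Pick nothing up and leave the cup, the jar, the tamper and the storage box standing where they are.

Things in the scene. Friction and masses are not known exactly. Their poses are not given: they have to be found in the camera images.
- selector: Grinder control box of bare aluminium, fixed to the bench. Origin on the bench under the wheel's axis; x points from there to the fixed pointer (away from the robot at yaw 0), z up. Plate 30 mm high, x -30 to 105, y -150 to 50 mm; a 45 mm high step under the button, x 20 to 105, y -150 to -70 mm. On the -x side the tabs overhang the plate, so a fingertip has free room.
- wheel (a joint): Wheel angle (rad), growing clockwise seen from above; 0 = ribbed tab at the pointer, the value to reach. Clicks are 1.047 apart; it starts at rest at about -3.14, -2.09 or -1.05. One-way ratchet: no turning back over a click. A tab pushed clockwise (2 to 5 N) resists like a spring, clicks once a full 1.047 on (push some 0.1 more); let go in between, it springs back to the last click passed.
- wheel_axis (a point): Centre of the wheel, on its axis at half its thickness, 50 mm above the bench. The wheel is flat, black plastic, axis vertical, from 42 to 58 mm above the bench: a disc of 36 mm radius with six radial tabs, 9 mm wide, evenly spaced at 60 degrees, whose tips reach 58 mm from the axis. At rest one tab points at the pointer, and one straight away from it.
- ribbed_tab (a point): Tip of the one tab that carries a raised steel rib (5 mm wide, standing 6 mm above the wheel, from near the centre to the tip); the point is at half the wheel's thickness, 58 mm from the axis. Turns with the wheel.
- pointer (a point): Tip of the fixed pointer: a small steel cone on a post that stands on the control box (63 mm high), pointing at the wheel from beyond the tab tips, 62 mm from the wheel's axis.
- start_top (a point): Centre of the top of the round grey push-button (28 mm diameter, in a dark steel collar of 44 mm on the 45 mm step), 63 mm above the bench at rest, 60 mm in x and -110 mm in y of the control box from the wheel's axis. It is pressed straight down.
- start (a joint): Travel of the push-button (m): 0 up, 0.006 fully down. A spring brings it up; fully down takes 5 N.
- cup: Yellow ceramic cup, 76 mm wide, 85 mm high, standing left of the control box; origin at the centre of its underside. Bystander.
- jar: Amber glass jar with wooden cap, 68 mm wide, 110 mm high, standing right of the control box; origin at the centre of its underside. Bystander.
- storage_box: Open grey plastic storage box, 220 x 150 x 90 mm; origin at the centre of its underside. Bystander.
- tamper: Wooden tamper standing behind the control box on its 58 mm foot, 88 mm high; origin at the centre of its underside. Bystander.

How it is judged:
On the way, in this order (a step that is already met when the one before it is completed fails the run):
1. the wheel rests with the ribbed tab at the pointer and nothing touches it (value of joint wheel between -0.12 and 0.12 rad and velocity of joint wheel between -0.1 and 0.1 rad/s and contact force between wheel and the arm below 0.2 N and contact force between wheel and the fingers below 0.2 N), for 0.1 s.
2. the push-button is fully down (value of joint start above 0.0045 m).
At the end, for the whole second after the job is handed in: The ribbed tab rests at the pointer (wheel within 0.12 rad of 0), the button has been pressed to at least 4.5 of its 6 mm after that and is up again (within 1.5 mm), and cup, jar, tamper and storage box are within 25 mm of where they stood (value of joint wheel between -0.12 and 0.12 rad and value of joint start below 0.0015 m and distance of each of cup, jar, storage_box, tamper from where it was at the start of the episode below 0.025 m); the robot touches nothing.
It fails at once if the wheel is turned a click past the pointer (value of joint wheel above 0.95 rad).
It fails at once if the wheel is forced backwards over the ratchet (value of joint wheel below -3.6 rad).
It fails at once if the button is pressed while the wheel is not set (value of joint start above 0.003 m and not (value of joint wheel between -0.12 and 0.12 rad)).
It fails at once if the wheel is forced (over 30 N) (contact force between wheel and the fingers above 30 N or contact force between wheel and the arm above 30 N).
It fails at once if the cup, jar, tamper or storage box is pushed away, lifted or carried (over 25 mm) (distance of any of cup, jar, storage_box, tamper from where it was at the start of the episode above 0.025 m).
It also fails if it takes over 67 s, if anything falls off the work surface, if the arm or the gripper's body presses on something with over 40 N, if the wrist force passes 120 N, or if a joint passes its speed limit or range.

## Working session

There is one attempt and no reset: what is moved stays moved. The work goes in short steps, Python scripts to look and compute and a shell command to move; the robot and the scene stay as the last step left them, time stands still between calls to the robot, and variables do not carry over. Pictures are saved under pics/ and viewed, at most 10 in all, crops included, and the job is handed in when it is done.

```bash
mkdir -p pics; ls
python3 - <<'E'
from cell import *
import cv2,numpy as np
for n in("top","side"):
    p,d=snapshot(n); cv2.imwrite(f"pics/{n}0.png",p[:,:,::-1]); np.savez(f"{n}0.npz",p=p,d=d)
    c=get_calibration(n);print(n,c)
s=read_state();print(s)
print(get_calibration("wrist"))
E
```

```text
pics
top {'K': array([[591.50810346,   0.        , 317.45013955],
       [  0.        , 591.50810346, 238.7722016 ],
       [  0.        ,   0.        ,   1.        ]]), 'world_to_cam': array([[-0.00396822, -0.99998777, -0.00295241,  0.12594788],
       [ 0.99530964, -0.004235  ,  0.0966477 , -0.58883554],
       [-0.09665902, -0.00255504,  0.99531428, -1.28931624],
       [ 0.        ,  0.        ,  0.        ,  1.        ]])}
side {'K': array([[433.7520563 ,   0.        , 316.89330859],
       [  0.        , 433.7520563 , 242.17026052],
       [  0.        ,   0.        ,   1.        ]]), 'world_to_cam': array([[-0.80204541, -0.59707643,  0.01492952,  0.53932868],
       [ 0.44468337, -0.58027719,  0.68230131, -0.25327583],
       [-0.39872277,  0.55387555,  0.73091862, -0.79914173],
       [ 0.        ,  0.        ,  0.        ,  1.        ]])}
{'t': 0.1, 'joint_pos': array([-1.14598816e+00,  3.20200080e-01,  1.56552684e+00,  2.13528886e-05,
        1.25744819e+00, -1.99994798e-02]), 'dq': array([-0.00098654, -0.00146933, -0.00082814, -0.00184744, -0.00014175,
       -0.00045615])
[... 369 characters left out ...]
e-01]]), 'contact_force': array([ 0.16531684, -0.13899095,  0.19104155]), 'moment': array([ 0.06331428,  0.01593707, -0.03059334]), 'grasp_force': 0.0, 'grip_width': 1.00044401350982}
{'K': array([[358.34853722,   0.        , 320.3622879 ],
       [  0.        , 358.34853722, 237.45166576],
       [  0.        ,   0.        ,   1.        ]]), 'T_tool_cam': array([[ 2.51437135e-04,  9.54123538e-01,  2.99413111e-01,
         7.61512470e-02],
       [ 9.99999795e-01, -6.37500879e-05, -6.36617494e-04,
        -1.25537063e-03],
       [-5.88324123e-04,  2.99413210e-01, -9.54123359e-01,
        -1.34091877e-01],
       [ 0.00000000e+00,  0.00000000e+00,  0.00000000e+00,
         1.00000000e+00]])}
```

View pics/top0.png

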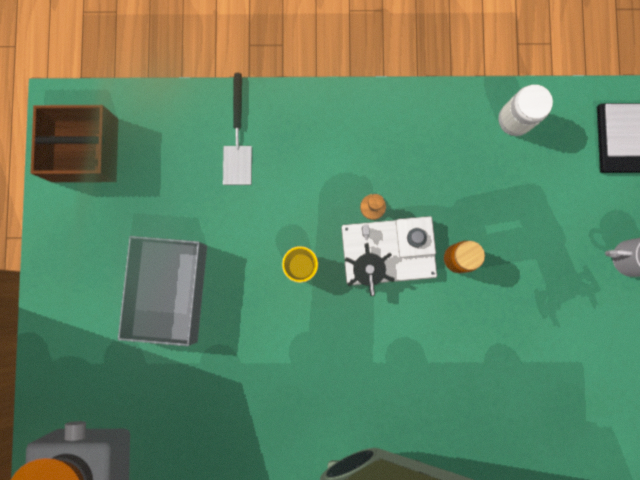

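The top view shows the control box at about (390,250), with the wheel at (370,268). The rib points away from the pointer, down to (373,293), and the button is at (417,238).

```bash
cat > h.py <<'E'
import numpy as np,cv2
from cell import *
def ray(n,uv,z,s=None):
    c=get_calibration(n);K=c["K"]
    if n=="wrist":
        T=np.eye(4);T[:3,:3]=s["tcp_rot"];T[:3,3]=s["ee_pos"];M=T@c["T_tool_cam"]
    else: M=np.linalg.inv(c["world_to_cam"])
    d=np.array([(uv[0]-K[0,2])/K[0,0],-(uv[1]-K[1,2])/K[1,1],-1.]);d=M[:3,:3]@d;o=M[:3,3]
    return o+d*(z-o[2])/d[2]
E
python3 - <<'E'
from h import *
p=np.load("top0.npz")["p"]
c=p[205:310,330:450]
cv2.imwrite("pics/topc.png",cv2.resize(c,None,fx=6,fy=5.6,interpolation=cv2.INTER_CUBIC)[:,:,::-1])
m=(p.max(2)<70).astype(np.uint8);m[:240]=0;m[300:]=0;m[:,:335]=0;m[:,:]*=1;m[:,405:]=0
n,l,st,ce=cv2.connectedComponentsWithStats(m)
for i in range(1,n):
    if st[i,4]>80:print(st[i],ce[i],ray("top",ce[i],.058))
print("axis",ray("top",(370,268),.058),"rib",ray("top",(373,293),.064),"btn",ray("top",(417,238),.063),"ptr",ray("top",(365,232),.063))
for nm,z,uv in[("jar",.11,(468,256)),("tamper",.088,(375,201)),("cup",.085,(300,264))]:print(nm,ray("top",uv,z))
E
```

```text
[347 245  47  41 685] [369.37518248 268.53868613] [0.52120799 0.01116957 0.058     ]
axis [0.52236978 0.00980108 0.058     ] rib [0.4683537  0.00454752 0.064     ] btn [ 0.58678222 -0.09251019  0.063     ] ptr [0.60035627 0.02010654 0.063     ]
jar [ 0.54407077 -0.19008875  0.11      ]
tamper [ 6.64285327e-01 -1.15377289e-04  8.80000000e-02]
cup [0.53020341 0.16065934 0.085     ]
```

View pics/topc.png

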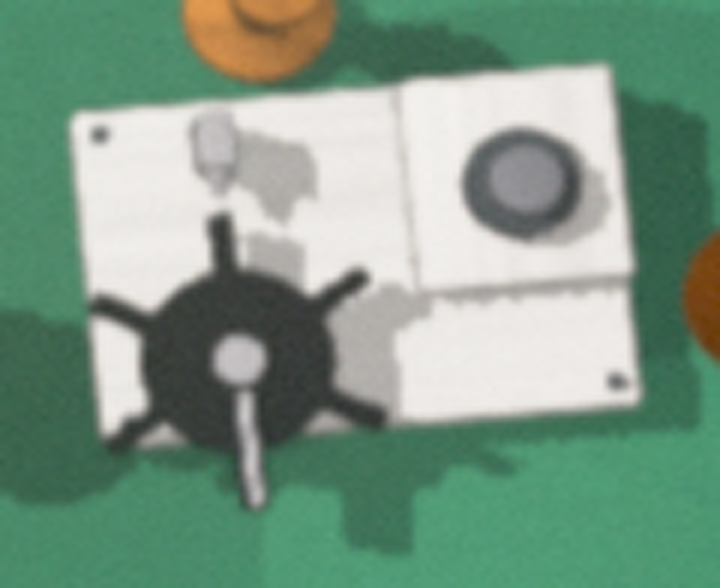

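The crop puts the axis at about (369.8,268.9) and the button at (418,237). The rib points straight away from the pointer, so the wheel is at -3.14 and needs 3 clicks. Box yaw is about +0.105. I'll close the gripper and move to a spot above the wheel's near-right gap.

```bash
R=".07 -.058 .006 0 0 0 1"; python3 -m crank '.07 -.058 .006 0 0 0 1;.07 -.058 .006 0 0 0 1;.07 -.058 .006 0 0 0 1;.07 -.058 .006 0 0 0 1;.07 -.058 .006 0 0 0 1;.07 -.058 .006 0 0 0 1;.07 -.058 .006 0 0 0 1;.07 -.058 .006 0 0 0 1;.07 -.058 .006 0 0 0 1;.07 -.058 .006 0 0 0 1' 20
python3 -m crank '.07 -.058 .006 0 0 0 1;.07 -.058 .006 0 0 0 1;.07 -.058 .006 0 0 0 1;.07 -.058 .006 0 0 0 1;.07 -.058 .006 0 0 0 1;.07 -.058 .006 0 0 0 1;.07 -.058 .006 0 0 0 1;.07 -.058 .006 0 0 0 1;.07 -.058 .006 0 0 0 1;.07 -.058 .006 0 0 0 1'
python3 -m crank '0 0 0 0 0 -.0186 1;0 0 0 0 0 -.0186 1;0 0 0 0 0 -.0186 1;0 0 0 0 0 -.0186 1;0 0 0 0 0 -.0186 1;0 0 0 0 0 -.0186 1;0 0 0 0 0 -.0186 1;0 0 0 0 0 -.0186 1;0 0 0 0 0 -.0186 1;0 0 0 0 0 -.0186 1'
python3 -m crank '0 0 0 0 0 -.0186 1;0 0 0 0 0 -.0186 1;0 0 0 0 0 -.0186 1;0 0 0 0 0 -.0186 1;0 0 0 0 0 -.0186 1;0 0 0 0 0 0 1;0 0 0 0 0 0 1;0 0 0 0 0 0 1;0 0 0 0 0 0 1;0 0 0 0 0 0 1'
cat >> h.py <<'E'
def go(pos,yaw):
    s=read_state();R=s["tcp_rot"];y=np.degrees(np.arctan2(R[1,0],R[0,0]))
    print("pos",s["ee_pos"].round(4),"yaw",y.round(1),"f",s["contact_force"].round(1),"| tool units",(R.T@(np.array(pos)-s["ee_pos"])/.3).round(4),"wz",round(-((yaw-y+180)%360-180)/360,4))
E
python3 - <<'E'
from h import *
go((.4745,-.024,.15),126)
s=read_state();p,d=snapshot("wrist");np.savez("w0.npz",p=p,d=d,pos=s["ee_pos"],R=s["tcp_rot"]);cv2.imwrite("pics/w0.png",p[:,:,::-1])
E
```

```text
t: 0.93
ee_pos: [0.3622, -0.2702, 0.221]
tcp_rot: [[0.903, 0.43, -0.0], [0.43, -0.903, 0.0], [-0.0, -0.0, -1.0]]
contact_force: [0.5, 0.1, -0.5]
grip_width: 0.002
grasp_force: 0.0
t: 1.77
ee_pos: [0.4769, -0.0228, 0.2029]
tcp_rot: [[0.903, 0.43, -0.001], [0.43, -0.903, -0.0], [-0.001, -0.0, -1.0]]
contact_force: [0.6, 0.0, 0.4]
grip_width: -0.004
grasp_force: 0.0
t: 2.6
ee_pos: [0.4765, -0.0242, 0.2029]
tcp_rot: [[-0.048, 0.999, -0.001], [0.999, 0.048, -0.0], [0.0, -0.001, -1.0]]
contact_force: [1.0, -0.2, -0.6]
grip_width: -0.001
grasp_force: 0.0
t: 3.43
ee_pos: [0.4768, -0.0242, 0.2033]
tcp_rot: [[-0.586, 0.81, -0.0], [0.81, 0.586, -0.0], [-0.0, -0.0, -1.0]]
contact_force: [0.8, 0.6, -0.7]
grip_width: 0.002
grasp_force: 0.0
pos [ 0.4768 -0.0242  0.2033] yaw 125.9 f [ 0.8  0.6 -0.7] | tool units [ 0.005  -0.0058  0.1775] wz -0.0004
```

View pics/w0.png

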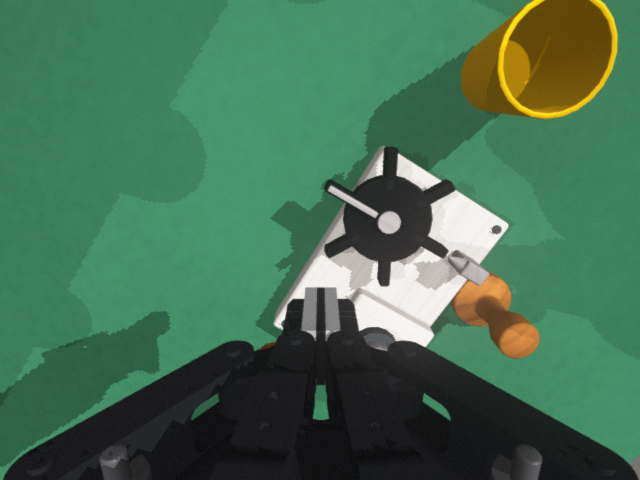

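The wrist view shows the hub at (389,222), the rib tip at (328,185), the opposite tab tip at (452,257), and the shut fingertips at (320,290). I'll check these against the top-view estimate.

Run:
```python
from h import *
f=np.load("w0.npz");s=dict(ee_pos=f["pos"],tcp_rot=f["R"])
p=f["p"];m=((p.max(2)<60)).astype(np.uint8);m[288:]=0;m[:,:315]=0;m[:,460:]=0
n,l,st,ce=cv2.connectedComponentsWithStats(m)
for i in range(1,n):
    if st[i,4]>500:print(st[i],ce[i],ray("wrist",ce[i],.058,s))
for k,uv,z in[("hub",(389,222),.060),("rib",(328,185),.064),("ptrtab",(449,257),.058),("t1",(390,149),.058),("t2",(384,284),.058),("t3",(452,184),.058),("t4",(327,251),.058)]:print(k,ray("wrist",uv,z,s).round(4))
A=np.array([.5215,.010])
d=f["d"];print(d[222,389],d[222,360])
```

```text
[ 325  147  129  138 6700] [388.11089552 216.4119403 ] [0.5161453  0.01380201 0.058     ]
hub [0.519  0.0108 0.06  ]
rib [0.4615 0.0066 0.064 ]
ptrtab [0.5791 0.0165 0.058 ]
t1 [0.4841 0.0555 0.058 ]
t2 [ 0.5508 -0.0343  0.058 ]
t3 [0.5401 0.0633 0.058 ]
t4 [ 0.4938 -0.0387  0.058 ]
0.2852937 0.28934804
```

Both cameras agree within 3 mm, so I take the axis as (0.520, 0.011) with a yaw of 5.8°. Next I descend into the gap and make the first part of the sweep.

```bash
python3 -m crank '.0107 -.008 .052 0 0 0 1;0 0 .052 0 0 0 1;0 0 .052 0 0 0 1;0 0 .052 0 0 0 1;0 0 .052 0 0 0 1;0 0 .052 0 0 0 1;0 0 .052 0 0 0 1;0 0 .052 0 0 0 1;0 0 .052 0 0 0 1;0 0 .05 0 0 0 1'
python3 -m crank '.0113 .0003 0 0 0 .0093 1;.0113 .0003 0 0 0 .0093 1;.0113 .0003 0 0 0 .0093 1;.0113 .0003 0 0 0 .0093 1;.0113 .0003 0 0 0 .0093 1;.0113 .0003 0 0 0 .0093 1;.0113 .0003 0 0 0 .0093 1;.0113 .0003 0 0 0 .0093 1;.0113 .0003 0 0 0 .0093 1;.0113 .0003 0 0 0 .0093 1'
python3 - <<'E'
from h import *
p,d=snapshot("top");a=cv2.resize(p[215:305,330:450],None,fx=3,fy=3,interpolation=cv2.INTER_CUBIC)
p,d=snapshot("wrist");b=cv2.resize(p[90:360,200:500],None,fx=1.2,fy=1)
cv2.imwrite("pics/a.png",np.hstack([a,b])[:,:,::-1])
s=read_state();r=s["ee_pos"][:2]-[.52,.011];print(np.hypot(*r),np.degrees(np.arctan2(r[1],r[0]))%360)
E
```

```text
t: 4.32
ee_pos: [0.4731, -0.023, 0.0472]
tcp_rot: [[-0.586, 0.81, 0.0], [0.81, 0.586, -0.0], [-0.0, 0.0, -1.0]]
contact_force: [0.3, 0.7, -0.1]
grip_width: -0.002
grasp_force: 0.0
t: 5.15
ee_pos: [0.4622, 0.008, 0.0478]
tcp_rot: [[-0.04, 0.999, 0.001], [0.999, 0.04, -0.001], [-0.001, 0.001, -1.0]]
contact_force: [0.2, -4.2, -1.3]
grip_width: 0.001
grasp_force: 1.6
0.05780955526011491 182.57205180855726
```

View pics/a.png

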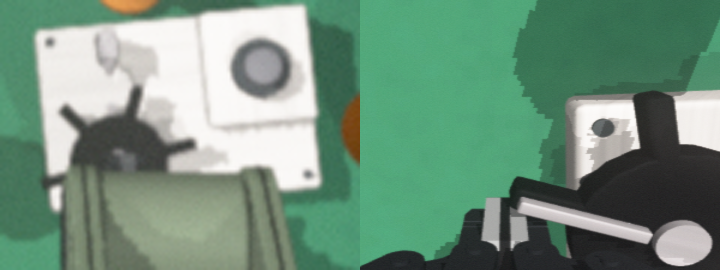

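The finger has engaged the ribbed tab, which has moved about 20°, with a force of 4 N. I'll carry the sweep on past the click.

```bash
python3 -m crank '.0113 .0003 0 0 0 .0093 1;.0113 .0003 0 0 0 .0093 1;.0113 .0003 0 0 0 .0093 1;.0113 .0003 0 0 0 .0093 1;.0113 .0003 0 0 0 .0093 1;.0113 .0003 0 0 0 .0093 1;.0113 .0003 0 0 0 .0093 1;.0113 .0003 0 0 0 .0093 1;.0113 .0003 0 0 0 .0093 1;.0113 .0003 0 0 0 .0093 1'
python3 -m crank '.0113 .0003 0 0 0 .0093 1;.0113 .0003 0 0 0 .0093 1;.0113 .0003 0 0 0 .0093 1;.0113 .0003 0 0 0 .0093 1;.0113 .0003 0 0 0 .0093 1;0 0 0 0 0 0 1;0 0 0 0 0 0 1;0 0 0 0 0 0 1;0 0 0 0 0 0 1;0 0 0 0 0 0 1'
python3 - <<'E'
from h import *
p,d=snapshot("top");a=cv2.resize(p[215:305,330:450],None,fx=3,fy=3,interpolation=cv2.INTER_CUBIC)
p,d=snapshot("wrist");b=cv2.resize(p[90:360,200:500],None,fx=1.2,fy=1)
cv2.imwrite("pics/b.png",np.hstack([a,b])[:,:,::-1])
s=read_state();r=s["ee_pos"][:2]-[.52,.011];print(np.hypot(*r),np.degrees(np.arctan2(r[1],r[0]))%360)
E
```

```text
t: 6.08
ee_pos: [0.4699, 0.0406, 0.0479]
tcp_rot: [[0.517, 0.856, -0.001], [0.856, -0.517, -0.001], [-0.001, -0.0, -1.0]]
contact_force: [-0.7, -1.8, -0.6]
grip_width: 0.002
grasp_force: 0.8
t: 6.92
ee_pos: [0.4805, 0.0539, 0.0478]
tcp_rot: [[0.74, 0.672, -0.001], [0.672, -0.74, -0.0], [-0.001, -0.0, -1.0]]
contact_force: [-1.2, -2.3, -0.3]
grip_width: -0.001
grasp_force: 1.0
0.058319595958254804 132.60100872285392
```

View pics/b.png

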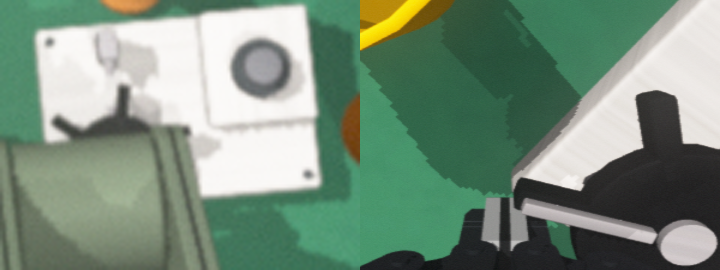

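The first click is passed. The tab at the pointer, with its tip at (124,88), is held about 0.15 rad beyond. Now I back off, lift, return to the start gap, and lower again.

```bash
python3 -m crank '-.0113 .0003 0 0 0 -.0093 1;-.0113 .0003 0 0 0 -.0093 1;0 0 -.04 0 0 0 1;0 0 -.04 0 0 0 1;0 0 -.04 0 0 0 1;-.0226 .0013 0 0 0 -.0186 1;-.0226 .0013 0 0 0 -.0186 1;-.0226 .0013 0 0 0 -.0186 1;-.0226 .0013 0 0 0 -.0186 1;-.0226 .0013 0 0 0 -.0186 1'
python3 -m crank '-.0226 .0013 0 0 0 -.0186 1;-.0226 .0013 0 0 0 -.0186 1;-.0226 .0013 0 0 0 -.0186 1;-.0226 .0013 0 0 0 -.0186 1;-.0226 .0013 0 0 0 -.0186 1;-.0226 .0013 0 0 0 -.0186 1;-.0113 .0003 0 0 0 -.0093 1;0 0 0 0 0 0 1;0 0 0 0 0 0 1;0 0 0 0 0 0 1'
python3 - <<'E'
from h import *
p,d=snapshot("top");a=cv2.resize(p[215:305,330:450],None,fx=3,fy=3,interpolation=cv2.INTER_CUBIC)
p,d=snapshot("wrist");b=cv2.resize(p[90:360,200:500],None,fx=1.2,fy=1)
cv2.imwrite("pics/c.png",np.hstack([a,b])[:,:,::-1])
s=read_state();r=s["ee_pos"][:2]-[.52,.011];print(np.hypot(*r),np.degrees(np.arctan2(r[1],r[0]))%360)
go((.473,-.023,.047),125.8)
E
```

```text
t: 7.85
ee_pos: [0.4626, 0.0188, 0.0842]
tcp_rot: [[0.126, 0.992, 0.002], [0.992, -0.126, 0.001], [0.001, 0.002, -1.0]]
contact_force: [0.4, -0.4, -1.0]
grip_width: 0.0
grasp_force: 0.0
t: 8.68
ee_pos: [0.4728, -0.0229, 0.0839]
tcp_rot: [[-0.586, 0.811, 0.0], [0.811, 0.586, 0.0], [-0.0, 0.0, -1.0]]
contact_force: [0.9, -0.3, -0.5]
grip_width: -0.0
grasp_force: 0.0
0.05819316826555363 215.53940405419124
pos [ 0.4726 -0.0228  0.0839] yaw 125.9 f [ 0.2  0.2 -0.7] | tool units [-0.0012  0.0006  0.1231] wz 0.0003
```

View pics/c.png

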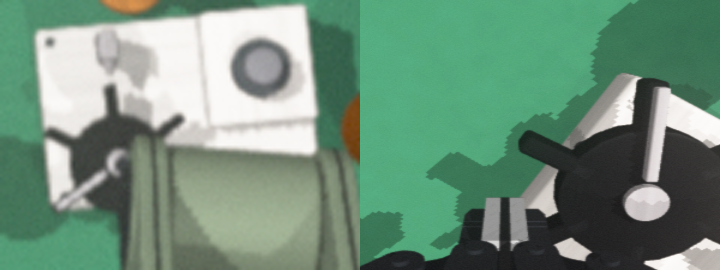

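The rib now sits one click on, at the lower left, and a tab is at the pointer (110,88), so the wheel is at -2.09. I'll repeat the same stroke for the second click.

```bash
python3 -m crank '0 0 .041 0 0 0 1;0 0 .041 0 0 0 1;0 0 .041 0 0 0 1;.0113 .0003 0 0 0 .0093 1;.0113 .0003 0 0 0 .0093 1;.0113 .0003 0 0 0 .0093 1;.0113 .0003 0 0 0 .0093 1;.0113 .0003 0 0 0 .0093 1;.0113 .0003 0 0 0 .0093 1;.0113 .0003 0 0 0 .0093 1'
python3 -m crank '.0113 .0003 0 0 0 .0093 1;.0113 .0003 0 0 0 .0093 1;.0113 .0003 0 0 0 .0093 1;.0113 .0003 0 0 0 .0093 1;.0113 .0003 0 0 0 .0093 1;.0113 .0003 0 0 0 .0093 1;.0113 .0003 0 0 0 .0093 1;.0113 .0003 0 0 0 .0093 1;.0113 .0003 0 0 0 .0093 1;.0113 .0003 0 0 0 .0093 1'
python3 -m crank '.0113 .0003 0 0 0 .0093 1;.0113 .0003 0 0 0 .0093 1;.0113 .0003 0 0 0 .0093 1;.0113 .0003 0 0 0 .0093 1;.0113 .0003 0 0 0 .0093 1;.0113 .0003 0 0 0 .0093 1;.0113 .0003 0 0 0 .0093 1;.0113 .0003 0 0 0 .0093 1;0 0 0 0 0 0 1;0 0 0 0 0 0 1'
python3 -m crank '-.0113 .0003 0 0 0 -.0093 1;-.0113 .0003 0 0 0 -.0093 1;0 0 -.04 0 0 0 1;0 0 -.04 0 0 0 1;0 0 -.04 0 0 0 1;-.0226 .0013 0 0 0 -.0186 1;-.0226 .0013 0 0 0 -.0186 1;-.0226 .0013 0 0 0 -.0186 1;-.0226 .0013 0 0 0 -.0186 1;-.0226 .0013 0 0 0 -.0186 1'
python3 -m crank '-.0226 .0013 0 0 0 -.0186 1;-.0226 .0013 0 0 0 -.0186 1;-.0226 .0013 0 0 0 -.0186 1;-.0226 .0013 0 0 0 -.0186 1;-.0226 .0013 0 0 0 -.0186 1;-.0226 .0013 0 0 0 -.0186 1;-.0113 .0003 0 0 0 -.0093 1;0 0 0 0 0 0 1;0 0 0 0 0 0 1;0 0 0 0 0 0 1'
python3 - <<'E'
from h import *
p,d=snapshot("top");a=cv2.resize(p[215:305,330:450],None,fx=3,fy=3,interpolation=cv2.INTER_CUBIC)
p,d=snapshot("wrist");b=cv2.resize(p[90:360,200:500],None,fx=1.2,fy=1)
cv2.imwrite("pics/d.png",np.hstack([a,b])[:,:,::-1])
go((.473,-.023,.047),125.8)
E
```

```text
t: 9.62
ee_pos: [0.463, -0.0019, 0.0469]
tcp_rot: [[-0.214, 0.977, 0.001], [0.977, 0.214, -0.001], [-0.001, 0.0, -1.0]]
contact_force: [0.4, -3.6, -1.3]
grip_width: -0.002
grasp_force: 1.5
t: 10.45
ee_pos: [0.4652, 0.0313, 0.047]
tcp_rot: [[0.361, 0.933, -0.0], [0.933, -0.361, -0.001], [-0.001, 0.0, -1.0]]
contact_force: [0.1, -3.9, 0.7]
grip_width: 0.002
grasp_force: 1.7
t: 11.28
ee_pos: [0.4799, 0.054, 0.0469]
tcp_rot: [[0.739, 0.673, -0.001], [0.673, -0.739, -0.0], [-0.001, -0.0, -1.0]]
contact_force: [-1.4, -1.5, 1.0]
grip_width: 0.001
grasp_force: 1.1
t: 12.12
ee_pos: [0.4619, 0.0186, 0.0832]
tcp_rot: [[0.125, 0.992, 0.001], [0.992, -0.125, 0.0], [0.0, 0.001, -1.0]]
contact_force: [0.2, 0.5, 1.1]
grip_width: -0.003
grasp_force: 0.0
t: 12.95
ee_pos: [0.4723, -0.023, 0.083]
tcp_rot: [[-0.586, 0.81, 0.0], [0.81, 0.586, 0.0], [0.0, 0.0, -1.0]]
contact_force: [-0.3, 0.4, -0.3]
grip_width: -0.001
grasp_force: 0.0
pos [ 0.4722 -0.0229  0.083 ] yaw 125.9 f [ 0.2 -0.1  0.5] | tool units [-0.0017  0.0019  0.12  ] wz 0.0003
```

View pics/d.png

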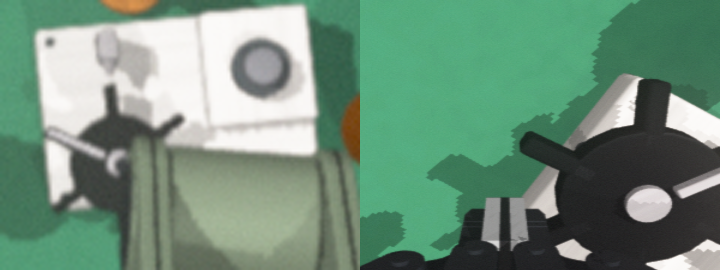

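The rib is now at the upper left (48,130), one click short of the pointer. I'll make the third stroke.

```bash
python3 -m crank '0 0 .04 0 0 0 1;0 0 .04 0 0 0 1;0 0 .04 0 0 0 1;.0113 .0003 0 0 0 .0093 1;.0113 .0003 0 0 0 .0093 1;.0113 .0003 0 0 0 .0093 1;.0113 .0003 0 0 0 .0093 1;.0113 .0003 0 0 0 .0093 1;.0113 .0003 0 0 0 .0093 1;.0113 .0003 0 0 0 .0093 1'
python3 -m crank '.0113 .0003 0 0 0 .0093 1;.0113 .0003 0 0 0 .0093 1;.0113 .0003 0 0 0 .0093 1;.0113 .0003 0 0 0 .0093 1;.0113 .0003 0 0 0 .0093 1;.0113 .0003 0 0 0 .0093 1;.0113 .0003 0 0 0 .0093 1;.0113 .0003 0 0 0 .0093 1;.0113 .0003 0 0 0 .0093 1;.0113 .0003 0 0 0 .0093 1'
python3 -m crank '.0113 .0003 0 0 0 .0093 1;.0113 .0003 0 0 0 .0093 1;.0113 .0003 0 0 0 .0093 1;.0113 .0003 0 0 0 .0093 1;.0113 .0003 0 0 0 .0093 1;.0113 .0003 0 0 0 .0093 1;.0113 .0003 0 0 0 .0093 1;.0113 .0003 0 0 0 .0093 1;0 0 0 0 0 0 1;0 0 0 0 0 0 1'
python3 -m crank '-.0113 .0003 0 0 0 -.0093 1;-.0113 .0003 0 0 0 -.0093 1;0 0 -.04 0 0 0 1;0 0 -.04 0 0 0 1;0 0 -.04 0 0 0 1;0 0 -.04 0 0 0 1;-.0226 .0013 0 0 0 -.0186 1;-.0226 .0013 0 0 0 -.0186 1;-.0226 .0013 0 0 0 -.0186 1;-.0226 .0013 0 0 0 -.0186 1'
python3 -m crank '-.0226 .0013 0 0 0 -.0186 1;-.0226 .0013 0 0 0 -.0186 1;-.0226 .0013 0 0 0 -.0186 1;-.0226 .0013 0 0 0 -.0186 1;-.0226 .0013 0 0 0 -.0186 1;-.0226 .0013 0 0 0 -.0186 1;0 0 -.05 0 0 0 1;0 0 -.05 0 0 0 1;0 0 -.05 0 0 0 1;0 0 0 0 0 0 1'
python3 - <<'E'
from h import *
p,d=snapshot("top");a=cv2.resize(p[215:305,330:450],None,fx=3,fy=3,interpolation=cv2.INTER_CUBIC)
s=read_state();p,d=snapshot("wrist");np.savez("w1.npz",p=p,d=d,pos=s["ee_pos"],R=s["tcp_rot"]);b=cv2.resize(p[90:360,200:500],None,fx=1.2,fy=1)
cv2.imwrite("pics/e.png",np.hstack([a,b])[:,:,::-1])
go((.591,-.093,.10),125.8)
E
```

```text
t: 13.88
ee_pos: [0.4627, -0.002, 0.047]
tcp_rot: [[-0.214, 0.977, 0.0], [0.977, 0.214, -0.001], [-0.001, 0.0, -1.0]]
contact_force: [1.1, -3.2, -1.7]
grip_width: 0.001
grasp_force: 1.7
t: 14.72
ee_pos: [0.4649, 0.0312, 0.047]
tcp_rot: [[0.36, 0.933, -0.0], [0.933, -0.36, -0.002], [-0.001, 0.0, -1.0]]
contact_force: [-0.1, -4.1, 0.9]
grip_width: 0.003
grasp_force: 1.8
t: 15.55
ee_pos: [0.4795, 0.0538, 0.0468]
tcp_rot: [[0.739, 0.673, -0.001], [0.673, -0.739, -0.0], [-0.001, -0.001, -1.0]]
contact_force: [-1.6, -1.7, -0.3]
grip_width: -0.002
grasp_force: 1.1
t: 16.38
ee_pos: [0.4629, 0.0252, 0.0952]
tcp_rot: [[0.24, 0.971, 0.001], [0.971, -0.24, 0.0], [0.001, 0.001, -1.0]]
contact_force: [-0.0, 1.1, 0.4]
grip_width: -0.001
grasp_force: 0.0
t: 17.22
ee_pos: [0.469, -0.0145, 0.1425]
tcp_rot: [[-0.437, 0.899, 0.007], [0.899, 0.437, -0.0], [-0.003, 0.006, -1.0]]
contact_force: [0.4, 0.4, 0.8]
grip_width: 0.002
grasp_force: 0.0
pos [ 0.4671 -0.0144  0.1401] yaw 115.9 f [-0.7 -0.5 -0.8] | tool units [-0.416   0.2567  0.1344] wz -0.0274
```

View pics/e.png

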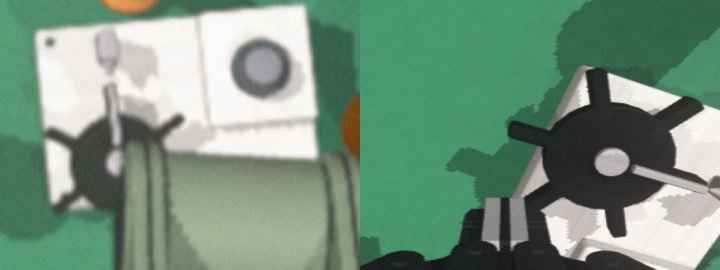

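The rib is at the pointer, tip at (110,85), and the finger is clear of the wheel. Next is the button, at about (0.590, -0.093). I'll move above it at height first.

```bash
python3 -m crank '-.0416 .0255 0 0 0 0 1;-.0416 .0255 0 0 0 0 1;-.0416 .0255 0 0 0 0 1;-.0416 .0255 0 0 0 0 1;-.0416 .0255 0 0 0 0 1;-.0416 .0255 0 0 0 0 1;-.0416 .0255 0 0 0 0 1;-.0416 .0255 0 0 0 0 1;-.0416 .0255 0 0 0 0 1;-.0416 .0255 0 0 0 0 1'
python3 - <<'E'
from h import *
s=read_state();p,d=snapshot("wrist");cv2.imwrite("pics/f.png",p[:,:,::-1])
go((.590,-.0933,.075),115.9)
E
```

```text
t: 18.15
ee_pos: [0.59, -0.0936, 0.1383]
tcp_rot: [[-0.437, 0.899, -0.002], [0.899, 0.437, 0.001], [0.002, -0.002, -1.0]]
contact_force: [0.6, -0.4, -0.7]
grip_width: 0.005
grasp_force: 0.0
pos [ 0.5928 -0.0951  0.1384] yaw 115.9 f [ 3.3 -1.   0.4] | tool units [ 0.0096 -0.0059  0.2113] wz -0.0
```

View pics/f.png

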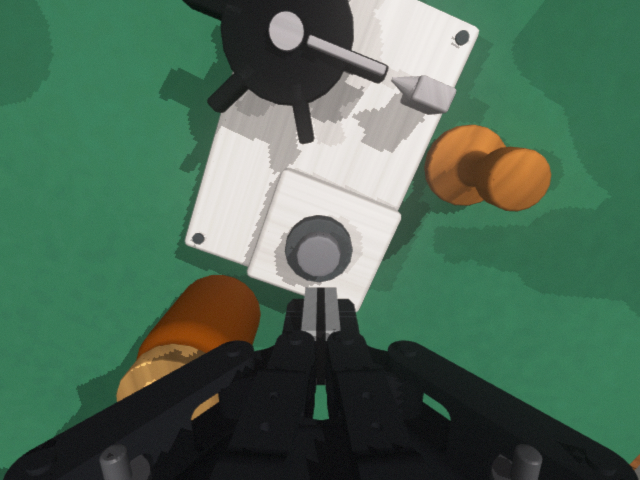

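The wheel is still set with the rib at the pointer, and the button cap is at (319,256). I'll verify its position by casting a ray.

Run:
```python
from h import *
s=read_state();b=ray("wrist",(319,256),.063,s);print(b)
go((*b[:2],.075),115.9)
```

```text
[ 0.59189835 -0.09582819  0.063     ]
pos [ 0.5928 -0.0951  0.1384] yaw 115.9 f [ 3.3 -1.   0.4] | tool units [-0.0007 -0.0039  0.2113] wz -0.0
```

```bash
python3 -m crank '.003 -.004 .026 0 0 0 1;0 0 .026 0 0 0 1;0 0 .026 0 0 0 1;0 0 .026 0 0 0 1;0 0 .026 0 0 0 1;0 0 .026 0 0 0 1;0 0 .026 0 0 0 1;0 0 .026 0 0 0 1;0 0 0 0 0 0 1;0 0 0 0 0 0 1'
python3 -m crank '0 0 .005 0 0 0 1;0 0 .005 0 0 0 1;0 0 .005 0 0 0 1;0 0 .004 0 0 0 1;0 0 .004 0 0 0 1;0 0 0 0 0 0 1;0 0 0 0 0 0 1;0 0 0 0 0 0 1;0 0 0 0 0 0 1;0 0 0 0 0 0 1'
```

```text
t: 19.03
ee_pos: [0.5885, -0.0931, 0.0771]
tcp_rot: [[-0.437, 0.9, -0.001], [0.9, 0.437, 0.0], [0.0, -0.001, -1.0]]
contact_force: [-0.1, 1.2, -0.6]
grip_width: 0.002
grasp_force: 0.0
t: 19.87
ee_pos: [0.5892, -0.0933, 0.071]
tcp_rot: [[-0.437, 0.9, 0.001], [0.9, 0.437, -0.0], [-0.001, 0.001, -1.0]]
contact_force: [1.2, -0.8, 3.4]
grip_width: -0.001
grasp_force: 1.8
```

```bash
python3 -m crank '0 0 .005 0 0 0 1;0 0 .005 0 0 0 1;0 0 .005 0 0 0 1;0 0 0 0 0 0 1;0 0 0 0 0 0 1;0 0 0 0 0 0 1;0 0 0 0 0 0 1;0 0 0 0 0 0 1;0 0 0 0 0 0 1;0 0 0 0 0 0 1'
python3 -m crank '0 0 .003 0 0 0 1;0 0 .002 0 0 0 1;0 0 0 0 0 0 1;0 0 0 0 0 0 1;0 0 0 0 0 0 1;0 0 0 0 0 0 1;0 0 0 0 0 0 1;0 0 0 0 0 0 1;0 0 0 0 0 0 1;0 0 0 0 0 0 1'
```

```text
t: 20.7
ee_pos: [0.5892, -0.0932, 0.0688]
tcp_rot: [[-0.437, 0.9, 0.002], [0.9, 0.437, -0.001], [-0.001, 0.002, -1.0]]
contact_force: [-2.8, 0.1, 18.7]
grip_width: 0.0
grasp_force: 9.2
t: 21.53
ee_pos: [0.5893, -0.0932, 0.0687]
tcp_rot: [[-0.437, 0.9, 0.003], [0.9, 0.437, -0.001], [-0.002, 0.002, -1.0]]
contact_force: [-4.7, 0.2, 26.7]
grip_width: 0.004
grasp_force: 13.0
```

The press stopped hard at TCP z = 0.0687. I need to check that the button bottomed out and the finger isn't sitting on the collar.

Run:
```python
from h import *
s=read_state();p,d=snapshot("wrist");p2,d2=snapshot("side")
c=get_calibration("side");q=c["world_to_cam"]@[.59,-.093,.06,1];u=int(c["K"][0,2]+c["K"][0,0]*q[0]/-q[2]);v=int(c["K"][1,2]-c["K"][1,1]*q[1]/-q[2]);print(u,v)
a=cv2.resize(p2[v-40:v+40,u-45:u+45],(450,400),interpolation=cv2.INTER_CUBIC)
b=cv2.resize(p[220:360,240:400],(457,400),interpolation=cv2.INTER_CUBIC)[:,50:395]
cv2.imwrite("pics/g.png",np.hstack([a,b])[:,:,::-1])
c=get_calibration("wrist");K=c["K"];T=np.eye(4);T[:3,:3]=s["tcp_rot"];T[:3,3]=s["ee_pos"];M=T@c["T_tool_cam"]
for v in range(262,300,3):
    z=[]
    for u in(290,300,311,320,329,340,350):
        D=d[v,u];z.append(((M@[(u-K[0,2])/K[0,0]*D,-(v-K[1,2])/K[1,1]*D,-D,1])[2]*1000).round(0))
    print(v,z)
```

```text
367 198
262 [np.float64(48.0), np.float64(55.0), np.float64(57.0), np.float64(56.0), np.float64(57.0), np.float64(55.0), np.float64(44.0)]
265 [np.float64(52.0), np.float64(57.0), np.float64(56.0), np.float64(57.0), np.float64(56.0), np.float64(56.0), np.float64(50.0)]
268 [np.float64(56.0), np.float64(57.0), np.float64(56.0), np.float64(57.0), np.float64(57.0), np.float64(56.0), np.float64(54.0)]
271 [np.float64(57.0), np.float64(56.0), np.float64(56.0), np.float64(56.0), np.float64(57.0), np.float64(56.0), np.float64(56.0)]
274 [np.float64(56.0), np.float64(57.0), np.float64(56.0), np.float64(56.0), np.float64(56.0), np.float64(56.0), np.float64(56.0)]
277 [np.float64(56.0), np.float64(57.0), np.float64(57.0), np.float64(59.0), np.float64(57.0), np.float64(57.0), np.float64(57.0)]
280 [np.float64(56.0), np.float64(56.0), np.float64(59.0), np.float64(60.0), np.float64(59.0), np.float64(57.0), np.float64(56.0)]
283 [np.float64(57.0), np.float64(58.0), np.float64(60.0), np.float64(61.0), np.float64(60.0), np.float64(57.0), np.float64(56.0)]
286 [np.float64(56.0), np.float64(60.0), np.float64(61.0), np.float64(60.0), np.float64(60.0), np.float64(57.0), np.float64(56.0)]
289 [np.float64(56.0), np.float64(60.0), np.float64(66.0), np.float64(66.0), np.float64(66.0), np.float64(60.0), np.float64(57.0)]
292 [np.float64(57.0), np.float64(60.0), np.float64(70.0), np.float64(69.0), np.float64(69.0), np.float64(60.0), np.float64(56.0)]
295 [np.float64(57.0), np.float64(60.0), np.float64(71.0), np.float64(71.0), np.float64(73.0), np.float64(60.0), np.float64(57.0)]
298 [np.float64(59.0), np.float64(60.0), np.float64(73.0), np.float64(75.0), np.float64(74.0), np.float64(60.0), np.float64(58.0)]
```

View pics/g.png

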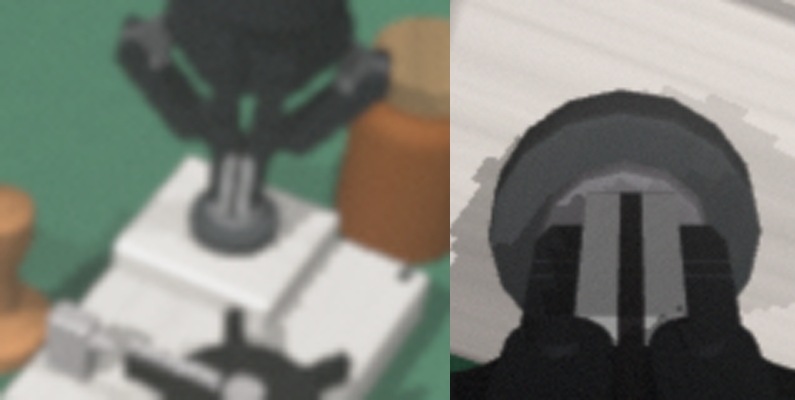

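Run:
```python
from h import *
s=read_state();p,d=snapshot("wrist")
c=get_calibration("wrist");K=c["K"]
T=c["T_tool_cam"]
for v in range(286,330,3):
    o=[]
    for u in(286,292,298,305,312,330,338,345,351):
        D=d[v,u];q=T@[(u-K[0,2])/K[0,0]*D,-(v-K[1,2])/K[1,1]*D,-D,1];o.append("%d,%d,%d"%tuple(q[:3]*1000))
    print(v,*o)
```

```text
286 8,-15,12 8,-13,12 9,-10,10 11,-6,7 10,-3,8 11,3,7 9,7,10 9,10,11 9,13,11
289 7,-15,11 8,-12,11 8,-10,9 12,-6,2 11,-3,3 11,3,3 8,7,10 7,10,12 7,13,13
292 6,-15,12 6,-12,10 7,-10,8 11,-6,0 11,-3,1 12,3,0 7,7,8 6,10,10 5,13,12
295 4,-15,11 6,-12,8 6,-10,8 12,-6,-3 11,-3,-2 12,3,-3 6,7,8 5,10,10 4,13,12
298 2,-15,12 4,-12,8 5,-10,7 11,-6,-5 12,-3,-5 12,3,-6 5,7,8 4,10,8 2,13,13
301 1,-15,11 7,-12,0 8,-9,0 11,-6,-7 12,-3,-8 12,3,-7 8,6,0 8,9,0 2,13,11
304 0,-15,12 8,-11,-3 8,-9,-2 11,-6,-9 12,-3,-10 12,3,-10 8,6,-3 8,9,-3 8,12,-2
307 -1,-15,11 7,-11,-5 8,-9,-6 12,-6,-13 12,-3,-13 12,3,-12 8,6,-5 8,9,-6 7,12,-3
310 8,-13,-8 8,-11,-7 8,-9,-7 12,-5,-16 12,-3,-15 11,3,-14 11,6,-14 8,9,-8 8,11,-7
313 8,-13,-10 77,0,-134 8,-8,-10 12,-5,-17 11,-3,-17 12,3,-17 12,6,-18 8,9,-11 8,11,-11
316 7,-13,-12 8,-11,-12 7,-8,-12 12,-5,-19 12,-3,-19 11,3,-19 12,6,-19 7,9,-12 7,11,-12
319 7,-13,-14 8,-10,-15 8,-8,-15 12,-5,-22 12,-3,-22 12,3,-21 11,5,-21 8,8,-15 7,11,-13
322 8,-12,-17 8,-10,-16 7,-8,-16 12,-5,-24 12,-3,-23 11,3,-23 12,5,-24 7,8,-15 7,11,-16
325 8,-12,-19 8,-10,-19 7,-8,-18 12,-5,-25 11,-3,-24 12,2,-26 12,5,-25 7,8,-18 7,10,-18
328 8,-12,-21 8,-10,-21 8,-8,-21 11,-5,-26 12,-3,-28 11,2,-27 12,5,-28 8,8,-20 7,10,-20
```

Run:
```python
from h import *
s=read_state();p,d=snapshot("wrist");np.savez("w2.npz",p=p,d=d,pos=s["ee_pos"],R=s["tcp_rot"])
def Z(d,pos,R):
    c=get_calibration("wrist");K=c["K"];T=np.eye(4);T[:3,:3]=R;T[:3,3]=pos;M=T@c["T_tool_cam"]
    v,u=np.mgrid[:480,:640];P=np.stack([(u-K[0,2])/K[0,0]*d,-(v-K[1,2])/K[1,1]*d,-d,np.ones_like(d)],-1)@M.T
    return P[...,:3],d>0
for f in("w0.npz","w1.npz","w2.npz"):
    f=np.load(f);P,ok=Z(f["d"],f["pos"],f["R"]);P=P[:285][ok[:285]]
    h,e=np.histogram(P[:,2],np.arange(-.01,.08,.001));print([(round(e[i]*1000),int(h[i])) for i in range(len(h)) if h[i]>250])
print(s["contact_force"])
print(s["moment"])
```

```text
[(-3, 3271), (-2, 32605), (-1, 72899), (0, 35963), (1, 3751), (3, 319), (4, 618), (5, 357), (27, 437), (28, 2001), (29, 4419), (30, 2102), (31, 284), (53, 251), (55, 404), (56, 1778), (57, 3708), (58, 1635), (59, 336), (60, 289), (61, 521), (62, 570), (63, 456)]
[(-3, 2548), (-2, 32786), (-1, 76014), (0, 32919), (1, 2619), (3, 348), (4, 649), (5, 366), (26, 331), (27, 463), (28, 1953), (29, 3797), (30, 1459), (31, 286), (44, 266), (46, 275), (47, 267), (49, 288), (50, 274), (51, 276), (52, 276), (53, 286), (54, 351), (55, 528), (56, 2313), (57, 5078), (58, 1910), (59, 294), (60, 404), (61, 587), (62, 432), (63, 493), (64, 265)]
[(-3, 1118), (-2, 16578), (-1, 41233), (0, 15871), (1, 930), (11, 387), (12, 670), (13, 754), (14, 709), (15, 691), (16, 687), (17, 590), (18, 500), (19, 462), (20, 346), (27, 950), (28, 12033), (29, 28093), (30, 10220), (31, 802), (40, 267), (41, 392), (42, 632), (43, 2652), (44, 5522), (45, 1744), (53, 279), (54, 435), (55, 1230), (56, 5292), (57, 8706), (58, 3336), (59, 542), (60, 468), (61, 1123), (62, 1854), (63, 1312), (64, 424)]
[-4.93701533  1.35150366 25.98752639]
[ 0.15472507  0.98972832 -0.00875958]
```

The depth has no bias. The cap sits at about 60.8 mm and the collar at 57 mm, so the button is only about 2.2 mm down and something else is blocking. I'll check whether the gripper is touching the jar, and whether any bystander has moved.

Run:
```python
from h import *
p,d=snapshot("side");f=np.load("side0.npz");p0,d0=f["p"],f["d"]
c=get_calibration("side");K=c["K"];M=np.linalg.inv(c["world_to_cam"])
v,u=np.mgrid[:480,:640]
def cl(d):return (np.stack([(u-K[0,2])/K[0,0]*d,-(v-K[1,2])/K[1,1]*d,-d,np.ones_like(d)],-1)@M.T)[...,:3]
P,P0=cl(d),cl(d0)
# jar cap points: before, and now
m0=(d0>0)&(abs(P0[...,0]-.544)<.06)&(abs(P0[...,1]+.19)<.06)&(P0[...,2]>.104)&(P0[...,2]<.116)
print("jar cap before",m0.sum(),P0[m0].mean(0).round(4))
m=(d>0)&(abs(P[...,0]-.544)<.08)&(abs(P[...,1]+.19)<.08)&(P[...,2]>.104)&(P[...,2]<.116)
wood=p[...,0].astype(int)-p[...,2]>40
print("now wood",(m&wood).sum(),P[m&wood].mean(0).round(4))
R=read_state()["tcp_rot"];o=read_state()["ee_pos"]
g=(d>0)&(p.max(2)<90)&(abs(P[...,0]-o[0])<.12)&(abs(P[...,1]-o[1])<.12)&(P[...,2]>.065)&(P[...,2]<.2)
Q=(P[g]-o)@R*1000
for z in range(-110,10,10):
    q=Q[(Q[:,2]>=z)&(Q[:,2]<z+10)]
    if len(q):print(z,len(q),"x",q[:,0].min().round(),q[:,0].max().round(),"y",q[:,1].min().round(),q[:,1].max().round())
print("jar in tool",(np.array([.544,-.19,.11])-o)@R*1000,"tamper",(np.array([.664,0,.088])-o)@R*1000)
```

```text
jar cap before 336 [ 0.5439 -0.1899  0.1099]
now wood 296 [ 0.5415 -0.1917  0.11  ]
-110 118 x -6.0 23.0 y -41.0 42.0
-100 163 x -3.0 23.0 y -50.0 44.0
-90 181 x -11.0 25.0 y -60.0 59.0
-80 139 x 4.0 23.0 y -58.0 58.0
-70 116 x -12.0 22.0 y -51.0 50.0
-60 94 x -10.0 19.0 y -44.0 43.0
-50 136 x -10.0 18.0 y -34.0 35.0
-40 44 x -4.0 17.0 y -19.0 21.0
-30 10 x -11.0 10.0 y -11.0 10.0
-20 7 x 6.0 11.0 y -12.0 9.0
-10 8 x 6.0 10.0 y -11.0 13.0
0 2 x -61.0 8.0 y -115.0 -11.0
jar in tool [-67.351592   -82.88769634 -41.40488964] tamper [ 51.24590486 107.96354837 -19.16896986]
```

Nothing else is touching and the jar hasn't been hit, so the broad shut finger pair (29 x 24 mm) must be catching on the collar. I'll lift, tilt the tool 20° so only the front edge of the pads presses, and centre that edge on the cap.

```bash
python3 -m crank '0 0 -.03 0 0 0 1;0 0 -.04 0 0 0 1;0 0 -.04 0 0 0 1;-.035 0 0 0 0 0 1;0 0 0 0 -.0186 0 1;0 0 0 0 -.0186 0 1;0 0 0 0 -.0186 0 1;0 0 0 0 0 0 1;0 0 0 0 0 0 1;0 0 0 0 0 0 1'
python3 - <<'E'
from h import *
s=read_state();p,d=snapshot("wrist");R,o=s["tcp_rot"],s["ee_pos"];e=o+R@[.012,0,.008];print("edge",e,"f",s["contact_force"])
c=get_calibration("wrist");K=c["K"];T=np.eye(4);T[:3,:3]=R;T[:3,3]=o;M=T@c["T_tool_cam"]
v,u=np.mgrid[:480,:640];P=(np.stack([(u-K[0,2])/K[0,0]*d,-(v-K[1,2])/K[1,1]*d,-d,np.ones_like(d)],-1)@M.T)[...,:3]
near=(d>0)&(np.hypot(P[...,0]-.59,P[...,1]+.095)<.03)
print(np.histogram(P[near][:,2]*1000,np.arange(42,80,1)))
m=near&(P[...,2]>.0605)&(P[...,2]<.065);q=P[m];print("cap",m.sum(),q.mean(0),q.min(0),q.max(0))
m=near&(P[...,2]>.054)&(P[...,2]<.059);q=P[m];print("collar",m.sum(),q.min(0),q.max(0))
np.savez("w3.npz",p=p,P=P)
E
```

```text
t: 22.62
ee_pos: [0.5934, -0.103, 0.097]
tcp_rot: [[-0.411, 0.9, 0.146], [0.847, 0.436, -0.303], [-0.336, -0.001, -0.942]]
contact_force: [-0.1, -0.5, 0.5]
grip_width: 0.004
grasp_force: 0.0
edge [ 0.58960078 -0.0952945   0.08546964] f [-0.05342407 -0.47444782  0.52749736]
(array([   6,  392, 1873,  596,   63,   74,   89,   76,   81,   85,   88,
         87,  122,  466, 1433,  411,   73,   61,   78,   71,   66,   93,
        120,  430, 1199,  288,    1,    0,    0,    0,    0,    0,    0,
          0,    0,    0,    0]), array([42, 43, 44, 45, 46, 47, 48, 49, 50, 51, 52, 53, 54, 55, 56, 57, 58,
       59, 60, 61, 62, 63, 64, 65, 66, 67, 68, 69, 70, 71, 72, 73, 74, 75,
       76, 77, 78, 79]))
cap 391 [ 0.58346582 -0.08460864  0.06298382] [ 0.57410185 -0.10669683  0.06051098] [ 0.60182127 -0.07939121  0.06498519]
collar 2505 [ 0.56625217 -0.11549194  0.05400448] [ 0.60944313 -0.07141815  0.05898722]
```

The cap at rest measures about 66.8 mm, and it was held at 60.8 mm when the press stopped hard. That is the full 6 mm, so the first press was complete, and the button is up again. I'll retreat, check the wheel and hand in.

```bash
python3 -m crank '0 0 -.05 0 0 0 1;0 0 -.05 0 0 0 1;0 0 -.05 0 0 0 1;0 0 -.05 0 0 0 1;0 0 0 0 0 0 1;0 0 0 0 0 0 1;0 0 0 0 0 0 1;0 0 0 0 0 0 1;0 0 0 0 0 0 1;0 0 0 0 0 0 1'
python3 - <<'E'
from h import *
s=read_state();p,d=snapshot("wrist");R,o=s["tcp_rot"],s["ee_pos"]
c=get_calibration("wrist");K=c["K"];T=np.eye(4);T[:3,:3]=R;T[:3,3]=o;M=T@c["T_tool_cam"]
v,u=np.mgrid[:480,:640];P=(np.stack([(u-K[0,2])/K[0,0]*d,-(v-K[1,2])/K[1,1]*d,-d,np.ones_like(d)],-1)@M.T)[...,:3]
r=np.hypot(P[...,0]-.52,P[...,1]-.011)
m=(d>0)&(r>.025)&(r<.056)&(P[...,2]>.061)&(P[...,2]<.067);q=P[m].mean(0)-[.52,.011,0];print("rib",m.sum(),np.degrees(np.arctan2(q[1],q[0])),"want ~5.8")
m=(d>0)&(np.hypot(P[...,0]-.59,P[...,1]+.095)<.012);print("cap z",np.median(P[m][:,2]))
print(s["t"])
E
```

```text
t: 23.5
ee_pos: [0.584, -0.0847, 0.1532]
tcp_rot: [[-0.411, 0.9, 0.145], [0.847, 0.436, -0.305], [-0.338, -0.002, -0.941]]
contact_force: [0.5, -0.6, -0.4]
grip_width: -0.005
grasp_force: 0.0
rib 833 5.618512702145131 want ~5.8
cap z 0.06655753723040797
23.5
```

```bash
python3 -c "
from cell import *
print(hand_in())"
```

```text
the job is handed in; nothing more can be done
None
```

I handed the job in with no verdict returned: three strokes clicked the ribbed tab to the pointer (last measured within about 0.2° of it), and I then pressed the button about 6 mm to a hard stop and let it up, though its cap rests near 66.8 mm, not the stated 63 mm, so full travel is judged from the depth images.

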